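# Sweep the steel nuts into the trough and shut its lid

## Robot

A 6-joint arm with a two-finger parallel gripper is mounted at the origin on a cart in front of the work surface, level with it; the furniture and walls round the work are solid. World frame = base frame: x ahead of the robot, y to its left, z up, the work surface at z = 0. Lengths are in m, angles in rad, forces in N, time in s.
With the tool pointing down it reaches from about 0.35 to 0.975 m from the base axis. Payload 4.9 kg.
Tool frame: the origin (TCP) lies at the very end of the fingers, on their centre line; the grasp point (between the pads) lies 19 mm behind it (ctrl.grasp_offset is the distance from the TCP to the grasp point, in m); z points along the fingers, y is the line along which they close (so a half turn about z gives the same grasp; the last joint's range is limited). The gripper opens to 85 mm and grips with 20 to 120 N. Pads are 22 mm wide; open, the fingers measure 114 mm over their backs; the gripper's body (76 mm by 85 mm) begins 54 mm behind the grasp point. The pads swing forward as they close: fully open they stand 13 mm farther back than shut.
Start: joints at [1.146, 0.053, 1.613, -0, 1.476, -0.119], TCP at [0.188, 0.596, 0.231] pointing down, gripper open.
Joint ranges: [-3.01, 3.01], [-1.01, 2.22], [0.06, 2.58], [-1.02, 4.17], [0.09, 2.62], [-3.14, 3.14]. Speed limits (rad/s): [2.57, 2.57, 3.14, 3.14, 3.14, 3.14].

## Interface

Orientations are given as a rotation vector (axis times angle).
In Python, from station import ctrl, optics gives the robot as it stands.
- The arm moves only by the shell command python3 -m handwheel 'ROWS' [OPENING] [FORCE]. ROWS is JSON, a list of rows, each an object of numbers: "tx", "ty", "tz": the shift along the tool's x, y, z in mm; "roll": the turn about the tool's z in rad. A call has 1 to 12 rows; each row shifts and turns the commanded pose from where the row before left it, along the tool's axes as they then stand; what a row does not reach is not made up. A row lasts 1/12 s, in which the tool goes at most 41.7 mm and 7.16 degrees, less where a joint would pass 70% of its speed; a pose out of reach is approached as far as the arm can. A call with a gripper value outside its range is refused whole. OPENING is the finger opening in mm, from 0 to 85.4, set as the call begins (- or left out, the last holds). The fingers move at their own pace and stop on an object; FORCE is the grip in N (left out, the last holds). Time passes only in rows, so rows that do not move let the fingers close. It gives the time, the measured TCP pose, the force, the opening and the grip force at its end, in the units of the state.
- ctrl.get_obs(): the state, without advancing time (a new reading comes with each control period).
- optics.get_image(name): name is "scene" or "top" or "wrist"; returns (picture, depth): 400x640x3 uint8, red, green, blue; 400x640 float32, m along the optical axis (not along the pixel's ray), 0 where there is no reading.
- optics.camera_params(name): a dict with "mtx" (3x3 intrinsics, pixels), "k1" (the pictures are not rectified: a ray, as slopes to the right and down, at radius r is drawn at 1 + k1 r^2 times it, then the intrinsics apply), "extrinsics" (4x4, takes a point from camera to world coordinates); the wrist camera has in their place "tool_from_camera" (4x4, takes a point from camera to tool coordinates, whose origin is the TCP and whose axes are the flange's). Camera axes: x right, y down, z forward; pixel columns grow to the right and rows downward; lengths in m; the calibration is good to about 2 mm. A picture is of the moment at which its call begins: read the wrist's pose just before it. camera_params takes no time and is no camera call.
- ctrl.finish_job(): hands the job in; it is judged then, once.
The state is a dict: "t": time; "q": joint angles; "dq": joint speeds; "effort": joint torques, N m; "tool_pos": TCP position; "tool_rot": TCP orientation; "contact_force": force on the tool from outside, world axes, zero at the start; "wrist_torque": the same for the moment, N m; "opening": finger opening in m; "grip_force": force on a finger pad.
Only numpy, scipy, OpenCV 4.12 (cv2) and the standard library are available. Lean on these libraries where they do the work, as an engineer would, in place of code of your own. Each camera call takes 0.05 s, during which the arm holds its last target. There are 200 camera calls.

## Task

On the sorting tray lie three steel nuts and one brass nut. Without picking anything up, sweep the three steel nuts across the deck with the fingertips so that they drop into the trough, leaving the brass nut where it lies, then push the blue lid over with a fingertip and down until it lies flat shut over the trough. Leave the other things on the bench alone.

Things in the scene. Friction and masses are not known exactly. Their poses are not given: they have to be found in the camera images.
- tray: grey sheet-metal sorting tray screwed to the bench, dark green level deck with its top at z = 50 mm. Origin on the bench under the tray, z up; x along the trough, y from the trough across the deck. Deck: x -122..122, y -50..122 mm. A rim, 12 mm higher, 3 mm thick, bounds it at x = -122 and 122 (from y = -30 on) and y = 122. The side y = -50 is open over the trough
- trough (a point): centre of the trough's white floor: tray x 0, y -75, z 5 mm; axes as the tray's. The trough is open above, inside x -122..122, y -100..-50 mm of the tray, its walls as high as the deck; it holds the nuts lying any way, even two stacked. Outside its outer wall (tray y -103) 60 mm of bench are free but for the open lid leaning there
- tray_lid (a joint): angle of the trough's blue lid, rad: 0 shut (level on the deck's edge), 1.57 upright, 2.05 leaning back, away from the deck. Hinge axis along the tray's x at y -106, z 50 mm. Lid 238 mm long, 3 mm thick (these lie above the axis when shut), reaching 71 mm from the axis. The hinge is stiff (0.06 N m): the lid stays where it is left and needs 1 to 2 N at its edge all the way
- lid_edge (a point): middle of the lid's rolled free edge (5.6 mm thick), 68 mm from the hinge axis
- nut_a: steel hexagon nut, 24 mm across flats, 27.7 mm across corners, 18 mm high, 15 mm bore, 30 to 60 g, lying flat on the tray's deck at the start; origin at the nut's centre, 9 mm above its underside, z along the bore
- nut_b: steel hexagon nut, 24 mm across flats, 27.7 mm across corners, 18 mm high, 15 mm bore, 30 to 60 g, lying flat on the tray's deck at the start; origin at the nut's centre, 9 mm above its underside, z along the bore
- nut_c: steel hexagon nut, 24 mm across flats, 27.7 mm across corners, 18 mm high, 15 mm bore, 30 to 60 g, lying flat on the tray's deck at the start; origin at the nut's centre, 9 mm above its underside, z along the bore
- nut_brass: brass hexagon nut, 24 mm across flats, 27.7 mm across corners, 18 mm high, 15 mm bore, 30 to 60 g, lying flat on the tray's deck at the start; origin at the nut's centre, 9 mm above its underside, z along the bore; it stays on the deck
- holder_0: orange-gold nozzle holder, 122 mm long, 21 mm thick, lying on the bench left of the tray, origin under its middle; leave alone
- holder_2: orange-gold nozzle holder like the other; leave alone
- marker: marker pen, white with a blue cap, 131 x 16 mm, lying behind the tray; leave alone
- pliers: red-handled pliers, 152 x 42 x 12 mm, lying right of the tray, origin under the middle; leave alone
- caliper: digital caliper, 223 x 72 x 10 mm, lying front left on the bench, origin under the middle; leave alone

How it is judged:
On the way, in this order (a step that is already met when the one before it is completed fails the run):
1. the three steel nuts lie in the trough, the brass nut still on the deck (y of nut_a in the frame of tray between -0.101 and -0.05 m and z of nut_a in the frame of tray between 0 and 0.045 m and x of nut_a in the frame of tray between -0.122 and 0.122 m and y of nut_b in the frame of tray between -0.101 and -0.05 m and z of nut_b in the frame of tray between 0 and 0.045 m and x of nut_b in the frame of tray between -0.122 and 0.122 m and y of nut_c in the frame of tray between -0.101 and -0.05 m and z of nut_c in the frame of tray between 0 and 0.045 m and x of nut_c in the frame of tray between -0.122 and 0.122 m and z of nut_brass in the frame of tray between 0.052 and 0.068 m and y of nut_brass in the frame of tray above -0.026 m and distance of nut_brass from where it was at the start of the episode below 0.04 m), for 0.2 s.
2. the lid is shut over them (value of joint tray_lid below 0.05 rad and y of nut_a in the frame of tray between -0.101 and -0.05 m and z of nut_a in the frame of tray between 0 and 0.045 m and x of nut_a in the frame of tray between -0.122 and 0.122 m and y of nut_b in the frame of tray between -0.101 and -0.05 m and z of nut_b in the frame of tray between 0 and 0.045 m and x of nut_b in the frame of tray between -0.122 and 0.122 m and y of nut_c in the frame of tray between -0.101 and -0.05 m and z of nut_c in the frame of tray between 0 and 0.045 m and x of nut_c in the frame of tray between -0.122 and 0.122 m), for 0.2 s.
At the end, for the whole second after the job is handed in: all three steel nuts lie at rest in the trough (centres inside its walls, at least 5 mm below the deck), the brass nut lies on the deck within 40 mm of its start and clear of the lid, and the lid is shut (joint under 0.05 rad) (all of step 2 and z of nut_brass in the frame of tray between 0.052 and 0.068 m and y of nut_brass in the frame of tray above -0.026 m and distance of nut_brass from where it was at the start of the episode below 0.04 m and linear speed of each of nut_a, nut_b, nut_c, nut_brass below 0.02 m/s); the robot touches nothing.
It fails at once if a nut is picked up (its centre more than 26 mm above the deck; at rest it is 9 mm above) (z of any of nut_a, nut_b, nut_c, nut_brass in the frame of tray above 0.076 m).
It fails at once if the brass nut is shifted by more than 40 mm (distance of nut_brass from where it was at the start of the episode above 0.04 m).
It fails at once if one of the other things on the bench is moved by more than 25 mm (distance of any of holder_0, holder_2, marker, pliers, caliper from where it was at the start of the episode above 0.025 m).
It also fails if it takes over 48 s, if anything falls off the work surface, if the arm or the gripper's body presses on something with over 40 N, if the wrist force passes 120 N, or if a joint passes its speed limit or range.

## Working session

There is one attempt and no reset: what is moved stays moved. The work goes in short steps, Python scripts to look and compute and a shell command to move; the robot and the scene stay as the last step left them, time stands still between calls to the robot, and variables do not carry over. Pictures are saved under pics/ and viewed, at most 10 in all, crops included, and the job is handed in when it is done.

```bash
mkdir -p pics
cat > h.py <<'E'
import numpy as np, cv2
from station import ctrl, optics
from scipy.spatial.transform import Rotation as R
def cam(name):
    p=optics.camera_params(name)
    if 'extrinsics' in p: T=np.array(p['extrinsics'])
    else:
        o=ctrl.get_obs(); W=np.eye(4); W[:3,:3]=R.from_rotvec(o['tool_rot']).as_matrix(); W[:3,3]=o['tool_pos']
        T=W@np.array(p['tool_from_camera'])
    return np.array(p['mtx']),p['k1'],T
def onplane(c,uv,z):
    K,k1,T=c; uv=np.atleast_2d(np.array(uv,float))
    s=cv2.undistortPoints(uv[:,None],K,np.array([k1,0,0,0.])) [:,0]
    d=np.c_[s,np.ones(len(s))]@T[:3,:3].T; o=T[:3,3]
    return o+d*((z-o[2])/d[:,2])[:,None]
def proj(c,P):
    K,k1,T=c; Ti=np.linalg.inv(T); r,_=cv2.Rodrigues(Ti[:3,:3])
    return cv2.projectPoints(np.atleast_2d(P).astype(float),r,Ti[:3,3],K,np.array([k1,0,0,0.]))[0][:,0]
def cloud(c,D):
    v,u=np.nonzero(D>0); K,k1,T=c
    s=cv2.undistortPoints(np.c_[u,v].astype(float)[:,None],K,np.array([k1,0,0,0.]))[:,0]
    P=np.full(D.shape+(3,),np.nan); P[v,u]=(np.c_[s,np.ones(len(s))]*D[v,u][:,None])@T[:3,:3].T+T[:3,3]
    return P
E
python3 - <<'E'
from h import *
o=ctrl.get_obs();print(o)
for n in['top','scene']:
    im,d=optics.get_image(n);cv2.imwrite(f'pics/{n}0.png',im[...,::-1]);np.savez(f'{n}0.npz',im=im,d=d)
    print(n,cam(n))
E
```

```text
{'t': 0.0, 'q': array([ 1.14604005e+00,  5.33579195e-02,  1.61430549e+00,  7.12830718e-06,
        1.47598142e+00, -1.19007453e-01]), 'dq': array([0.00167939, 0.00048009, 0.00212061, 0.00075431, 0.00056913,
       0.00036611]), 'effort': array([ 2.08159960e-03, -3.93669748e+01, -3.70186400e+01,  1.92535563e-04,
        7.14686859e-03, -7.36853565e-06]), 'tool_pos': array([0.18787333, 0.59544163, 0.23005549]), 'tool_rot': array([-4.78316477e-01, -3.10440056e+00,  3.10159568e-03]), 'contact_force': array([ 0.07570572, -0.10762768, -0.5805203 ]), 'wrist_torque': array([ 0.06583901, -0.01821772, -0.02513962]), 'grip_force': 0.0, 'opening': 0.08548921487075326}
top (array([[428.07451605,   0.        , 323.57386066],
       [  0.        , 428.07451605, 205.18953662],
       [  0.        ,   0.        ,   1.        ]]), 0.02803463357450613, array([[-0.01827808, -0.9910449 ,  0.13227215,  0.40502087],
       [-0.9997724 ,  0.01957218,  0.00848997,  0.00916617],
       [-0.01100279, -0.13208687, -0.99117708,  1.41688436],
       [ 0.        ,  0.        ,  0.        ,  1.        ]]))
scene (array([[375.25880342,   0.        , 312.12691246],
       [  0.        , 375.25880342, 203.30933061],
       [  0.        ,   0.        ,   1.        ]]), -0.017168687756253628, array([[ 0.51936354, -0.6020007 ,  0.60651189, -0.01140569],
       [-0.85453784, -0.36158307,  0.37285756, -0.34350533],
       [-0.00515608, -0.71193598, -0.70222545,  0.73771656],
       [ 0.        ,  0.        ,  0.        ,  1.        ]]))
```

View pics/top0.png

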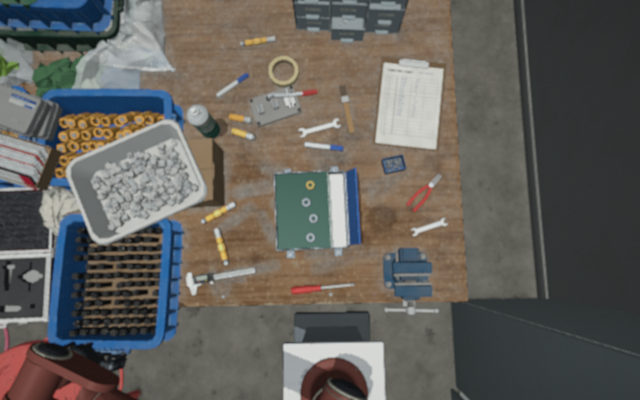

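View pics/scene0.png

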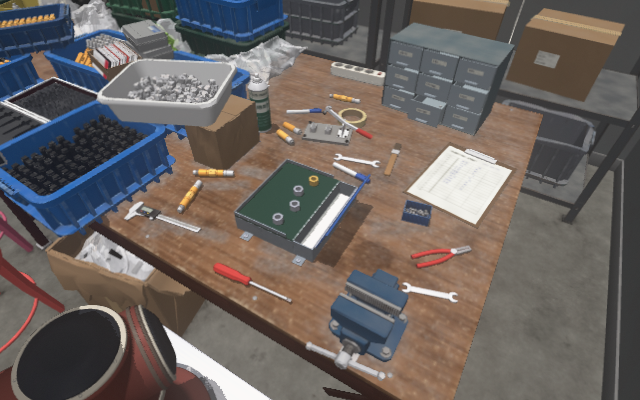

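The top view shows the tray at about (315,210), with its trough and blue lid on the right. The brass nut is at (310,185) and the steel nuts at (305,202), (313,218) and (310,238). The scene view shows a tall vise to the right-front of the tray.

Run:
```python
from h import *
f=np.load('top0.npz');im=f['im'];c=cam('top')
hsv=cv2.cvtColor(im,cv2.COLOR_RGB2HSV)
m=cv2.inRange(hsv,(60,60,20),(95,255,130));m[:150]=0;m[270:]=0;m[:,:250]=0;m[:,370:]=0
m=cv2.morphologyEx(m,cv2.MORPH_OPEN,np.ones((3,3)))
ct=max(cv2.findContours(m,0,2)[0],key=cv2.contourArea)
P=onplane(c,ct[:,0],.05)[:,:2]*1000
r=cv2.minAreaRect(P.astype(np.float32));print(r,cv2.boxPoints(r))
for n,(u,v) in dict(br=(310,185),s1=(305,202),s2=(313,218),s3=(310,238)).items():
    w=im[v-7:v+8,u-7:u+8];hh=hsv[v-7:v+8,u-7:u+8]
    g=((hh[...,2]>90)).astype(np.uint8);M=cv2.moments(g,True);uv=(u-7+M['m10']/M['m00'],v-7+M['m01']/M['m00'])
    print(n,M['m00'],uv,onplane(c,uv,.068)*1000)
# lid blue
b=cv2.inRange(hsv,(105,120,40),(125,255,255));b[:165]=0;b[255:]=0;b[:,:340]=0;b[:,368:]=0
print(cv2.boundingRect(b)); D=f['d'];PC=cloud(c,D);q=PC[b>0]*1000;print(np.nanpercentile(q,[2,50,98],axis=0))
```

```text
((573.8521728515625, 91.0998764038086), (240.13980102539062, 164.3824920654297), 1.6572259664535522) [[451.45554  169.78432 ]
 [456.20944    5.470585]
 [696.2488    12.415436]
 [691.4949   176.72917 ]]
br 225.0 (310.0, 185.0) [[651.05439005  62.95990191  68.        ]]
s1 225.0 (305.0, 202.0) [[596.43887621  79.65708274  68.        ]]
s2 225.0 (313.0, 218.0) [[544.76500942  54.95339582  68.        ]]
s3 225.0 (310.0, 238.0) [[481.7076368   65.34183451  68.        ]]
(347, 169, 14, 75)
[[467.14449622 -85.91575714  61.05599759]
 [575.12205174 -71.97903622  91.91396225]
 [687.31633835 -57.80633454 116.8048183 ]]
```

```bash
python3 -m handwheel '[{"tz":-30},{"tx":-24,"ty":-18,"tz":-24},{"tx":-30,"ty":-24,"tz":-10},{"tx":-30,"ty":-24},{"tx":-30,"ty":-24},{"tx":-30,"ty":-24},{"tx":-30,"ty":-24},{"tx":-30,"ty":-24},{"tx":-30,"ty":-24},{"tx":-30,"ty":-24},{"tx":-30,"ty":-24},{"tx":-30,"ty":-24}]' 0 30
```

```text
$[0]: bad value
```

```bash
python3 -m handwheel '[{"tx":0,"ty":0,"tz":-30,"roll":0},{"tx":-24,"ty":-18,"tz":-24,"roll":0},{"tx":-30,"ty":-24,"tz":-10,"roll":0},{"tx":-30,"ty":-24,"tz":0,"roll":0},{"tx":-30,"ty":-24,"tz":0,"roll":0},{"tx":-30,"ty":-24,"tz":0,"roll":0},{"tx":-30,"ty":-24,"tz":0,"roll":0},{"tx":-30,"ty":-24,"tz":0,"roll":0},{"tx":-30,"ty":-24,"tz":0,"roll":0},{"tx":-30,"ty":-24,"tz":0,"roll":0},{"tx":-30,"ty":-24,"tz":0,"roll":0},{"tx":-30,"ty":-24,"tz":0,"roll":0}]' 0 30; python3 -m handwheel '[{"tx":-30,"ty":-24,"tz":0,"roll":0},{"tx":-30,"ty":-24,"tz":0,"roll":0},{"tx":-30,"ty":-24,"tz":0,"roll":0},{"tx":-30,"ty":-24,"tz":0,"roll":0},{"tx":-30,"ty":-24,"tz":0,"roll":0},{"tx":-20,"ty":-16,"tz":0,"roll":0},{"tx":0,"ty":0,"tz":0,"roll":-0.11},{"tx":0,"ty":0,"tz":0,"roll":-0.11},{"tx":0,"ty":0,"tz":0,"roll":-0.11},{"tx":0,"ty":0,"tz":0,"roll":0},{"tx":0,"ty":0,"tz":0,"roll":0}]'
```

```text
t: 1.1
tool_pos: [0.4199, 0.2506, 0.2949]
tool_rot: [-0.478, -3.105, 0.0]
contact_force: [1.0, 0.0, 0.8]
opening: 0.0
grip_force: 0.0
t: 2.02
tool_pos: [0.5404, 0.0715, 0.2948]
tool_rot: [0.034, -3.141, -0.0]
contact_force: [0.1, 0.0, -0.7]
opening: 0.0004
grip_force: 0.0
```

Run:
```python
from h import *
c=cam('wrist');im,d=optics.get_image('wrist');cv2.imwrite('pics/w0.png',im[...,::-1]);np.savez('w0.npz',im=im,d=d,K=c[0],k=c[1],T=c[2]);print(c[2])
```

```text
[[-2.09279530e-02  9.56756415e-01  2.90136489e-01  4.67569046e-01]
 [ 9.99780634e-01  1.97836299e-02  6.87692645e-03  7.07509080e-02]
 [ 8.39590588e-04  2.90216763e-01 -9.56960566e-01  4.37404656e-01]
 [ 0.00000000e+00  0.00000000e+00  0.00000000e+00  1.00000000e+00]]
```

View pics/w0.png

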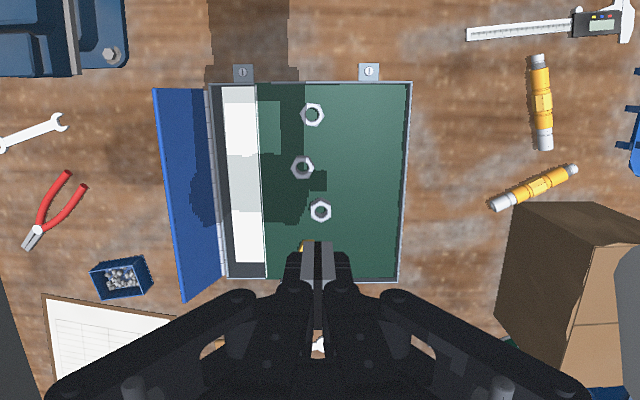

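The wrist view shows the steel nuts at (312,114), (302,167) and (320,211). The brass nut is partly hidden at (302,247). The white trough spans columns 225-262, and the lid leans out to the left.

Run:
```python
from h import *
f=np.load('w0.npz');im=f['im'];c=(f['K'],float(f['k']),f['T']);PC=cloud(c,f['d'])*1000
hsv=cv2.cvtColor(im,cv2.COLOR_RGB2HSV)
g=cv2.inRange(hsv,(60,70,20),(100,255,255))
pts=[]
for v in range(110,232,4):
    u=np.nonzero(g[v,240:300])[0]
    if len(u): pts.append((240+u[0],v))
E=onplane(c,pts,.05)*1000
l=cv2.fitLine(E[:,:2].astype(np.float32),cv2.DIST_HUBER,0,.01,.01).ravel();ang=np.arctan2(l[1],l[0]);ang=(ang+np.pi/2)%np.pi-np.pi/2
# near rim x=-122: rim depth points z>57
z=PC[...,2]
rim=(z>58)&(z<66);rim[:, :215]=0;rim[95:]=0;rim[:60]=0
Q=PC[rim];
# right rim
rr=(z>58)&(z<66);rr[:,:380]=0;rr[:,420:]=0;rr[:95]=0;rr[250:]=0;Q2=PC[rr]
ex=np.array([np.cos(ang),np.sin(ang)]);ey=np.array([-ex[1],ex[0]])
print('yaw',np.degrees(ang),'edge y',np.percentile(E[:,:2]@ey,[5,50,95]))
print('near rim x',np.percentile(Q[:,:2]@ex,[2,50,98]),'left rim y',np.percentile(Q2[:,:2]@ey,[2,50,98]),'deck z',np.nanmedian(z[g>0]))
O=ex*(np.median(Q[:,:2]@ex)+123.5)+ey*(np.median(E[:,:2]@ey)+50);print('O',O)
for u,v in[(312,114),(302,167),(320,211)]:
    p=PC[v-16:v+17,u-16:u+17].reshape(-1,3);p=p[(p[:,2]>64)&(p[:,2]<73)];r=cv2.minEnclosingCircle(p[:,:2].astype(np.float32))
    w=np.array(r[0]);print('nut',w,r[1],'tray',(w-O)@ex,(w-O)@ey)
w=np.array(onplane(cam('top'),(310,185),.068)[0,:2]*1000);print('brass',w,(w-O)@ex,(w-O)@ey)
b=cv2.inRange(hsv,(105,120,40),(125,255,255));b[:80]=0;b[305:]=0;b[:,:150]=0;b[:,225:]=0
q=PC[b>0];t=np.c_[(q[:,:2]-O)@ex,(q[:,:2]-O)@ey,q[:,2]];print('lid',np.nanpercentile(t,[1,50,99],axis=0))
o=ctrl.get_obs();w=o['tool_pos'][:2]*1000;print('tcp tray',(w-O)@ex,(w-O)@ey)
np.save('tray.npy',np.r_[O,ang])
```

```text
yaw 1.3400625 edge y [-9.98169117 -7.28560791 -6.66527189]
near rim x [450.61728853 452.66961499 461.94519906] left rim y [160.54385054 162.00922269 163.79800548] deck z 50.04389454500274
O [575.01308311  56.17722571]
nut [485.40209961  65.29036713] 13.523880004882812 tray -89.37334927801717 11.206324559830344
nut [545.88842773  55.26385498] 13.574859619140625 tray -29.138049464606183 -0.23200086302974504
nut [598.15844727  77.71896362] 13.513956069946289 tray 23.642816401888638 20.99455959545933
brass [651.05439005  62.95990191] 76.17912986996873 5.002490661691488
lid [[-116.05903871 -140.12189003   54.4534671 ]
 [ -15.88439394 -126.51544209   89.22705458]
 [ 115.50136269 -111.15527522  114.63635662]]
tcp tray -34.213783282599415 16.23156060741785
```

```bash
python3 -m handwheel '[{"tx":-5,"ty":22,"tz":30,"roll":0},{"tx":0,"ty":0,"tz":38,"roll":0},{"tx":0,"ty":0,"tz":38,"roll":0},{"tx":0,"ty":0,"tz":38,"roll":0},{"tx":0,"ty":0,"tz":38,"roll":0},{"tx":0,"ty":0,"tz":30,"roll":0},{"tx":0,"ty":0,"tz":18,"roll":0},{"tx":0,"ty":0,"tz":8,"roll":0},{"tx":0,"ty":0,"tz":0,"roll":0},{"tx":0,"ty":0,"tz":0,"roll":0}]' 0 30
cat > st.py <<'E'
from h import *
a=np.load('tray.npy');c,s=np.cos(a[2]),np.sin(a[2])
o=ctrl.get_obs();w=o['tool_pos'][:2]*1000-a[:2];print('t',o['t'],'tray x,y,z',w@[c,s],w@[-s,c]+4,o['tool_pos'][2]*1000,'F',o['contact_force'])
E
python3 st.py
```

```text
t: 2.9
tool_pos: [0.5456, 0.0938, 0.0581]
tool_rot: [-0.037, 3.14, 0.0]
contact_force: [0.8, 0.3, 0.6]
opening: -0.0001
grip_force: 0.0
t 2.9 tray x,y,z -28.483755587351414 42.322959378172094 58.11434646199219 F [0.80966786 0.29369927 0.60856287]
```

```bash
python3 -m handwheel '[{"tx":0,"ty":-8,"tz":0,"roll":0},{"tx":0,"ty":-8,"tz":0,"roll":0},{"tx":0,"ty":-9,"tz":0,"roll":0},{"tx":0,"ty":-9,"tz":0,"roll":0},{"tx":0,"ty":-9,"tz":0,"roll":0},{"tx":0,"ty":-9,"tz":0,"roll":0},{"tx":0,"ty":-9,"tz":0,"roll":0},{"tx":0,"ty":-9,"tz":0,"roll":0},{"tx":0,"ty":-9,"tz":0,"roll":0},{"tx":0,"ty":-9,"tz":0,"roll":0},{"tx":0,"ty":-4,"tz":0,"roll":0},{"tx":0,"ty":0,"tz":0,"roll":0}]'; python3 st.py
python3 - <<'E'
from h import *
im,d=optics.get_image('wrist');cv2.imwrite('pics/w1.png',im[...,::-1])
E
```

```text
t: 3.9
tool_pos: [0.5469, 0.0005, 0.0568]
tool_rot: [0.036, -3.14, 0.0]
contact_force: [0.4, 0.7, -0.2]
opening: 0.0
grip_force: 0.0
t 3.9 tray x,y,z -29.390341500784686 -50.99602654173394 56.78581799548185 F [ 0.3558412   0.65432634 -0.1850393 ]
```

View pics/w1.png

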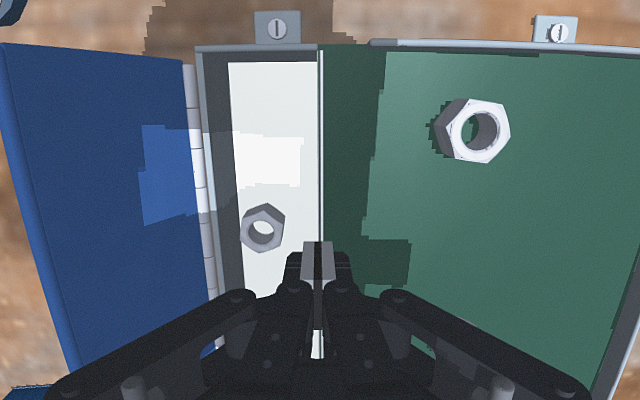

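The first nut lies in the trough at (262,228). The near nut is next.

```bash
python3 -m handwheel '[{"tx":0,"ty":8,"tz":-30,"roll":0},{"tx":0,"ty":32,"tz":-8,"roll":0},{"tx":15,"ty":34,"tz":0,"roll":0},{"tx":25,"ty":26,"tz":0,"roll":0},{"tx":20,"ty":2,"tz":0,"roll":0},{"tx":0,"ty":0,"tz":20,"roll":0},{"tx":0,"ty":0,"tz":18,"roll":0},{"tx":0,"ty":0,"tz":0,"roll":0},{"tx":0,"ty":0,"tz":0,"roll":0}]'; python3 st.py
```

```text
t: 4.7
tool_pos: [0.4837, 0.1024, 0.0563]
tool_rot: [0.039, -3.138, 0.0]
contact_force: [0.4, 0.1, 0.7]
opening: -0.0002
grip_force: 0.0
t 4.7 tray x,y,z -90.2156340185204 52.389315048111456 56.315756746616984 F [0.37864376 0.14839624 0.71502375]
```

```bash
python3 -m handwheel '[{"tx":0,"ty":-9,"tz":0,"roll":0},{"tx":0,"ty":-9,"tz":0,"roll":0},{"tx":0,"ty":-9,"tz":0,"roll":0},{"tx":0,"ty":-9,"tz":0,"roll":0},{"tx":0,"ty":-9,"tz":0,"roll":0},{"tx":0,"ty":-9,"tz":0,"roll":0},{"tx":0,"ty":-9,"tz":0,"roll":0},{"tx":0,"ty":-9,"tz":0,"roll":0},{"tx":0,"ty":-9,"tz":0,"roll":0},{"tx":0,"ty":-9,"tz":0,"roll":0},{"tx":0,"ty":-9,"tz":0,"roll":0},{"tx":0,"ty":-5,"tz":0,"roll":0}]'; python3 st.py
python3 -m handwheel '[{"tx":0,"ty":0,"tz":0,"roll":0},{"tx":0,"ty":8,"tz":-30,"roll":0},{"tx":0,"ty":30,"tz":-10,"roll":0},{"tx":-25,"ty":30,"tz":0,"roll":0},{"tx":-35,"ty":20,"tz":0,"roll":0},{"tx":-35,"ty":18,"tz":0,"roll":0},{"tx":-18,"ty":6,"tz":0,"roll":0},{"tx":0,"ty":0,"tz":0,"roll":0},{"tx":0,"ty":0,"tz":0,"roll":0}]'; python3 st.py
```

```text
t: 5.7
tool_pos: [0.4871, -0.003, 0.057]
tool_rot: [0.037, -3.141, 0.001]
contact_force: [-0.6, 0.2, 0.4]
opening: 0.0
grip_force: 0.0
t 5.7 tray x,y,z -89.26813664923274 -53.114202369105875 57.01442234807231 F [-0.56114501  0.21901219  0.38869119]
t: 6.45
tool_pos: [0.5977, 0.1135, 0.0968]
tool_rot: [0.04, -3.14, 0.0]
contact_force: [-0.4, -0.2, 0.0]
opening: 0.0001
grip_force: 0.0
t 6.45 tray x,y,z 24.07048392680403 60.79603331264266 96.76977287278596 F [-0.44317621 -0.20733124  0.02835204]
```

```bash
python3 -m handwheel '[{"tx":0,"ty":0,"tz":20,"roll":0},{"tx":0,"ty":0,"tz":20,"roll":0},{"tx":0,"ty":0,"tz":0,"roll":0},{"tx":0,"ty":-10,"tz":0,"roll":0},{"tx":0,"ty":-10,"tz":0,"roll":0},{"tx":0,"ty":-9,"tz":0,"roll":0},{"tx":0,"ty":-9,"tz":0,"roll":0},{"tx":0,"ty":-9,"tz":0,"roll":0},{"tx":0,"ty":-9,"tz":0,"roll":0},{"tx":0,"ty":-9,"tz":0,"roll":0},{"tx":0,"ty":-9,"tz":0,"roll":0},{"tx":0,"ty":-9,"tz":0,"roll":0}]';python3 -m handwheel '[{"tx":0,"ty":-9,"tz":0,"roll":0},{"tx":0,"ty":-9,"tz":0,"roll":0},{"tx":0,"ty":-9,"tz":0,"roll":0},{"tx":0,"ty":-5,"tz":0,"roll":0},{"tx":0,"ty":0,"tz":0,"roll":0},{"tx":0,"ty":5,"tz":-30,"roll":0},{"tx":0,"ty":0,"tz":-40,"roll":0},{"tx":0,"ty":0,"tz":-40,"roll":0},{"tx":0,"ty":0,"tz":-40,"roll":0},{"tx":10,"ty":0,"tz":-30,"roll":0},{"tx":10,"ty":0,"tz":0,"roll":0},{"tx":0,"ty":0,"tz":0,"roll":0}]'; python3 st.py
python3 - <<'E'
from h import *
im,d=optics.get_image('wrist');cv2.imwrite('pics/w2.png',im[...,::-1])
im,d=optics.get_image('top');cv2.imwrite('pics/t2.png',cv2.resize(im[150:270,250:400,::-1],None,fx=4,fy=4))
E
```

```text
t: 7.45
tool_pos: [0.6007, 0.0295, 0.0587]
tool_rot: [-0.038, 3.139, 0.001]
contact_force: [0.2, 3.6, 5.8]
opening: 0.0002
grip_force: 2.8
t: 8.45
tool_pos: [0.5806, 0.0026, 0.2403]
tool_rot: [-0.038, 3.137, -0.001]
contact_force: [0.5, -0.1, -0.5]
opening: 0.0002
grip_force: 0.0
t 8.45 tray x,y,z 4.344648809063215 -49.72897507801242 240.27509173441246 F [ 0.48100615 -0.06851995 -0.50516385]
```

View pics/w2.png

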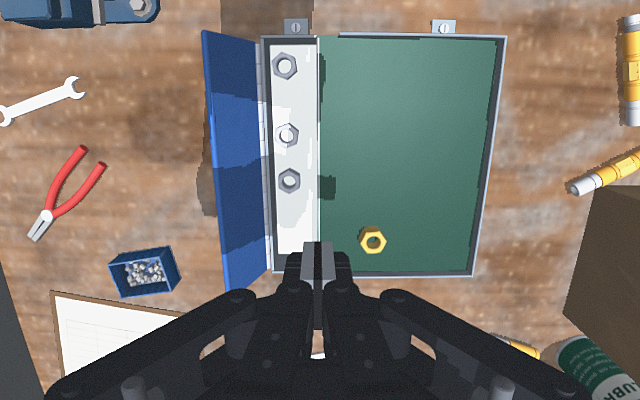

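All three steel nuts lie in the trough at (285,65), (287,135) and (289,180), and the brass nut is on the deck at (372,240). Next is the lid, from behind.

```bash
python3 -m handwheel '[{"tx":0,"ty":-25,"tz":0,"roll":0},{"tx":0,"ty":-35,"tz":0,"roll":0},{"tx":0,"ty":-35,"tz":0,"roll":0},{"tx":0,"ty":-20,"tz":0,"roll":0},{"tx":0,"ty":0,"tz":0,"roll":0},{"tx":0,"ty":0,"tz":30,"roll":0},{"tx":0,"ty":0,"tz":38,"roll":0},{"tx":0,"ty":0,"tz":38,"roll":0},{"tx":0,"ty":0,"tz":26,"roll":0},{"tx":0,"ty":0,"tz":10,"roll":0},{"tx":0,"ty":0,"tz":0,"roll":0}]'; python3 st.py
```

```text
t: 9.47
tool_pos: [0.5799, -0.1108, 0.0899]
tool_rot: [0.039, -3.132, -0.005]
contact_force: [0.1, -0.5, 0.5]
opening: -0.0001
grip_force: 0.0
t 9.4667 tray x,y,z 0.9692818947309678 -163.07559156780388 89.94442596350606 F [ 0.05384406 -0.45084883  0.49128776]
```

```bash
python3 -m handwheel '[{"tx":0,"ty":8,"tz":0,"roll":0},{"tx":0,"ty":8,"tz":0,"roll":0},{"tx":0,"ty":7,"tz":0,"roll":0},{"tx":0,"ty":7,"tz":0,"roll":0},{"tx":0,"ty":7,"tz":0,"roll":0},{"tx":0,"ty":7,"tz":0,"roll":0},{"tx":0,"ty":7,"tz":0,"roll":0},{"tx":0,"ty":7,"tz":0,"roll":0},{"tx":0,"ty":7,"tz":0,"roll":0},{"tx":0,"ty":7,"tz":0,"roll":0},{"tx":0,"ty":7,"tz":0,"roll":0},{"tx":0,"ty":0,"tz":0,"roll":0}]'; python3 st.py;  python3 -m handwheel '[{"tx":0,"ty":7,"tz":0,"roll":0},{"tx":0,"ty":7,"tz":0,"roll":0},{"tx":0,"ty":4,"tz":-2,"roll":0},{"tx":0,"ty":0,"tz":0,"roll":0}]'; python3 st.py
python3 - <<'E'
from h import *
im,d=optics.get_image('wrist');cv2.imwrite('pics/w3.png',im[...,::-1])
im,d=optics.get_image('scene');cv2.imwrite('pics/s3.png',cv2.resize(im[130:300,200:420,::-1],None,fx=3,fy=3))
E
```

```text
t: 10.47
tool_pos: [0.5808, -0.032, 0.0949]
tool_rot: [0.04, -3.141, -0.002]
contact_force: [0.4, -0.8, -0.7]
opening: 0.0
grip_force: 0.0
t 10.4667 tray x,y,z 3.7488527711201374 -84.29780036855932 94.94726853959317 F [ 0.4115393  -0.80117814 -0.67048854]
t: 10.8
tool_pos: [0.5808, -0.0146, 0.0976]
tool_rot: [-0.039, 3.141, 0.001]
contact_force: [0.3, 0.3, -0.6]
opening: 0.0
grip_force: 0.0
t 10.8 tray x,y,z 4.143485537363878 -66.89648250023112 97.60439638141314 F [ 0.29524225  0.27734244 -0.64661789]
```

View pics/s3.png

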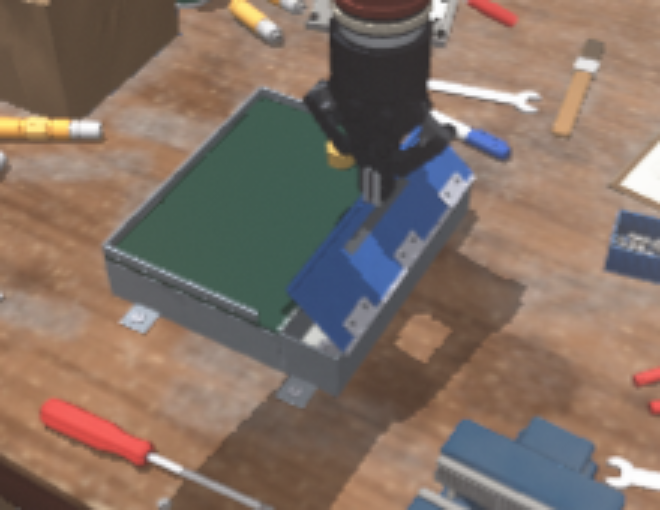

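The lid is past upright at roughly 40°, with the fingertip above it at about (372,190) in the crop. Next I press it down.

```bash
python3 -m handwheel '[{"tx":0,"ty":4,"tz":4,"roll":0},{"tx":0,"ty":3,"tz":6,"roll":0},{"tx":0,"ty":0,"tz":7,"roll":0},{"tx":0,"ty":0,"tz":7,"roll":0},{"tx":0,"ty":0,"tz":7,"roll":0},{"tx":0,"ty":0,"tz":6,"roll":0},{"tx":0,"ty":0,"tz":4,"roll":0},{"tx":0,"ty":0,"tz":2,"roll":0},{"tx":0,"ty":0,"tz":1,"roll":0},{"tx":0,"ty":0,"tz":0,"roll":0}]'; python3 st.py
```

```text
t: 11.73
tool_pos: [0.5806, -0.0086, 0.0533]
tool_rot: [0.038, -3.141, 0.0]
contact_force: [-0.1, -0.5, -0.0]
opening: 0.0002
grip_force: 0.0
t 11.7333 tray x,y,z 4.074585484998886 -60.8891881797189 53.28502486456796 F [-0.103221   -0.45489598 -0.01919192]
```

```bash
python3 -m handwheel '[{"tx":0,"ty":0,"tz":1,"roll":0},{"tx":0,"ty":0,"tz":1,"roll":0},{"tx":0,"ty":0,"tz":0,"roll":0},{"tx":0,"ty":0,"tz":0,"roll":0}]'; python3 -m handwheel '[{"tx":0,"ty":0,"tz":-20,"roll":0},{"tx":0,"ty":0,"tz":-40,"roll":0},{"tx":0,"ty":0,"tz":-40,"roll":0},{"tx":0,"ty":0,"tz":-40,"roll":0},{"tx":0,"ty":0,"tz":-40,"roll":0},{"tx":0,"ty":0,"tz":0,"roll":0},{"tx":0,"ty":0,"tz":0,"roll":0}]'
python3 - <<'E'
from h import *
a=np.load('tray.npy');cs,s=np.cos(a[2]),np.sin(a[2])
c=cam('wrist');im,d=optics.get_image('wrist');cv2.imwrite('pics/w4.png',im[...,::-1])
P=cloud(c,d)*1000;hsv=cv2.cvtColor(im,cv2.COLOR_RGB2HSV)
w=P[...,:2]-a[:2];X=w@[cs,s];Y=w@[-s,cs]+4
m=(cv2.inRange(hsv,(105,120,40),(125,255,255))>0)&(abs(X)<115)&(Y>-110)&(Y<-30)&(P[...,2]<110)
q=np.c_[Y[m],P[...,2][m]];print(len(q),np.percentile(q,[2,50,98],axis=0),'slope',np.polyfit(q[:,0],q[:,1],1))
g=(abs(X)<115)&(Y>0)&(Y<110)&(hsv[...,0]>60)&(hsv[...,0]<95)&(P[...,2]<60);print('deck z',np.median(P[...,2][g]))
E
```

```text
t: 12.07
tool_pos: [0.581, -0.0087, 0.053]
tool_rot: [-0.038, 3.141, -0.0]
contact_force: [-4.0, 0.3, 8.0]
opening: 0.0003
grip_force: 3.9
t: 12.65
tool_pos: [0.5827, -0.0088, 0.2359]
tool_rot: [-0.038, 3.133, -0.002]
contact_force: [-0.1, 0.6, -1.0]
opening: -0.0001
grip_force: 0.0
11751 [[-100.81354001   51.45709243]
 [ -68.13821045   53.05440663]
 [ -35.95874476   55.78263105]] slope [1.64380828e-02 5.42570732e+01]
deck z 50.02875520615163
```

View pics/w4.png

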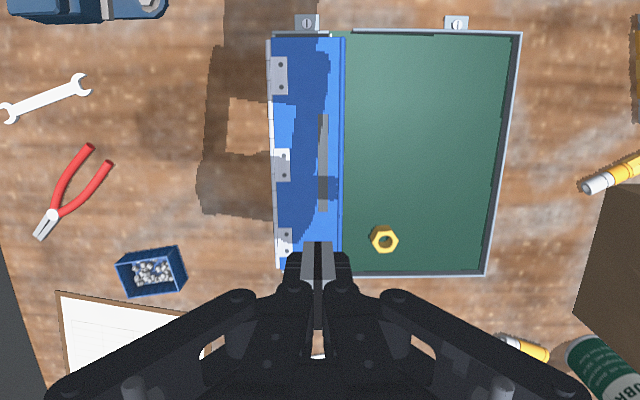

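The lid lies flat shut in columns 272-345: its slope is about 0.016 rad and it met a firm stop at z 53 mm. The brass nut is in place at (385,239).

```bash
python3 -c "
from station import ctrl
print(ctrl.finish_job())"
```

```text
the job is handed in; nothing more can be done
None
```

I swept the three steel nuts into the trough, left the brass nut where it lay on the deck, pushed the lid flat shut and handed the job in at about 12.7 s of the 48 s allowed; the hand-in returned no verdict.

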